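# Set the inspection lamp's filter lever to the third click

### The job

On the inspection lamp, push the orange filter lever with a fingertip all the way back to its home end (the end with the green dot), then push it away from the dot click by click and stop with it resting in the third click, without ever going past the third click. Only push the knob, do not pull it up, and leave the gauges and the turned part where they stand; finish with the hand clear.

Things in the scene. Friction and masses are not known exactly. Their poses are not given: they have to be found in the camera images.
- lamp: white box-shaped lamp, fixed to the bench: 160 (its x) x 240 (y) x 70 mm high; a black lens tube, 52 mm across, sticks 29 mm out of its +y end. Origin: centre of its underside, on the bench; z up. Flat top at 70 mm, with a grey plate (52 x 140, 1 mm thick) around the lever's dark slot, which runs along the lamp's y at x = -25 mm
- filter_lever (a joint): travel of the lever along the lamp's +y, in m: 0 = home end (solid stop, nearest the green dot). It rests at 0 and in clicks every 18 mm: first 0.018, second 0.036, third 0.054, fourth 0.072 (solid stop). Leaving a rest takes a push of about 4 to 7 N, most at 4 to 5 mm; halfway to the next (9 mm) it tips over and jumps into it by itself. Starts in the first or second click
- knob (a point): centre of the flat top of the lever's orange knob. The knob is a block 30 (lamp x) x 14 (lamp y, the way it slides) x 30 mm high with upright faces; its top lies 111.5 mm and its underside 81.5 mm above the bench. At joint value q it lies at lamp x = -25 mm, y = -36 mm + q
- home_mark (a point): centre of the green dot, 14 mm across, on the lamp's top beyond the home end of the slot; at lamp x = -25, y = -85, z = 71 mm
- knob_lift (a joint): how far the orange knob is pulled up on its stem, in m: 0 = down, where a spring of about 8 N holds it; 0.006 = fully up. It must stay down
- ring_gauge: loose steel ring lying on the bench on the -x side of the lamp, 58 mm outside, 36 mm inside, 22 mm high. Origin: centre of its underside. Leave it
- plug_gauge: loose brass plug gauge standing on the lamp's top, on the +x side of the slot, 24 mm across, 58 mm high. Origin: centre of its underside. Leave it
- turned_part: loose aluminium stepped part standing on the bench beyond the lens tube, 48 mm across, 68 mm high. Origin: centre of its underside. Leave it
- bore_gauge: loose bore gauge lying on the bench beyond the lamp's -y end: steel rod 16 mm thick along its x with a black 50 x 50 x 20 mm dial head, 195 mm long in all. Origin: on the bench under the middle. Leave it

How it is judged:
On the way, in this order (a step that is already met when the one before it is completed fails the run):
1. the lever rests at its home end (value of joint filter_lever below 0.004 m), for 0.2 s.
2. the lever rests in the third click (value of joint filter_lever between 0.05 and 0.058 m), for 0.2 s.
At the end, for the whole second after the job is handed in: the lever is at rest in the third click (54 mm from home, within 4 mm), the knob is down, and the gauges and the turned part are within 15 mm of where they started (all of step 2 and velocity of joint filter_lever between -0.005 and 0.005 m/s and value of joint knob_lift below 0.003 m and distance of each of ring_gauge, plug_gauge, turned_part, bore_gauge from where it was at the start of the episode below 0.015 m); the robot touches nothing.
It fails at once if the lever went past the third click (over 64 mm) (value of joint filter_lever above 0.064 m).
It fails at once if the knob was pulled up by more than 3 mm (value of joint knob_lift above 0.003 m).
It fails at once if a gauge or the turned part was moved by more than 15 mm or lifted (distance of any of ring_gauge, plug_gauge, turned_part, bore_gauge from where it was at the start of the episode above 0.015 m).
It also fails if it takes over 64 s, if anything falls off the work surface, if the arm or the gripper's body presses on something with over 40 N, if the wrist force passes 120 N, or if a joint passes its speed limit or range.

### The arm

A 7-joint arm with a two-finger parallel gripper is mounted at the origin on the work surface. World frame = base frame: x ahead of the robot, y to its left, z up, the work surface at z = 0. Lengths are in m, angles in rad, forces in N, time in s.
With the tool pointing down it reaches from about 0.4 to 0.875 m from the base axis. Payload 19.3 kg.
Tool frame: the origin (TCP) lies between the finger pads; the fingertips stand 17 mm ahead of it and the grasp point (between the pads) lies 2 mm behind it (bot.finger_overhang is the distance from the TCP to the fingertips, in m); z points along the fingers, y is the line along which they close (so a half turn about z gives the same grasp; the last joint's range is limited). The gripper opens to 85 mm and grips with 20 to 120 N. Pads are 22 mm wide; open, the fingers measure 114 mm over their backs; the gripper's body (76 mm by 85 mm) begins 54 mm behind the grasp point. The pads swing forward as they close: fully open they stand 13 mm farther back than shut.
Start: joints at [1.13, 0.521, -0.036, 1.599, 0.021, 1.021, -0.113], TCP at [0.226, -0.583, 0.248] pointing down, gripper open.
Joint ranges: [-2.91, 2.91], [-0.3, 2.13], [-1.5, 1.42], [0.17, 2.43], [-1.26, 4.41], [0.16, 1.93], [-2.52, 2.52]. Speed limits (rad/s): [1.89, 1.89, 2.39, 2.39, 3.01, 3.01, 3.01].

### API

Orientations are given as [roll, pitch, yaw] about the fixed x, y, z axes, in that order (R = Rz(yaw) Ry(pitch) Rx(roll)).
In Python, from workcell import observe, grab_frame, bot gives the robot as it stands.
- The arm moves only by the shell command python3 -m crank 'ROWS' [FORCE]. ROWS is a JSON object of lists of equal length, an entry for each row: "linear": the shift along the world's x, y, z each as a share of 0.25 m, from -1 to 1, a list of three; "delta_rot": the turn, a rotation vector about the world's x, y, z each as a share of 30 degrees, from -1 to 1, a list of three; "fingers": the opening, from -1 (shut) to 1 (fully open). In form: {"linear": [[dx, dy, dz], ...], "delta_rot": [[rx, ry, rz], ...], "fingers": [fingers, ...]}. A call has 1 to 5 rows; each row is the pose to reach, as a shift and turn from the pose commanded when the call began; what a row does not reach only later rows make up. A row lasts 1/10 s, in which the tool goes at most 50 mm and 8.59 degrees, less where a joint would pass 70% of its speed; a pose out of reach is approached as far as the arm can. A call with a number of a shift or a turn outside -1 to 1 is refused whole. A call with a gripper value outside its range is refused whole. The fingers move at their own pace and stop on an object; FORCE is the grip in N (left out, the last holds). Time passes only in rows, so rows that repeat a pose let the fingers close. It gives the time, the measured TCP pose, the force, the opening and the grip force at its end, in the units of the state.
- observe(): the state, without advancing time (a new reading comes with each control period).
- grab_frame(name): name is "scene" or "top" or "wrist"; returns a dict with "image" (400x640x3 uint8, red, green, blue), "mtx" (3x3 intrinsics, pixels), "xyz" and "orientation" of the camera in the world. Camera axes: x right, y down, z forward; pixel columns grow to the right and rows downward; lengths in m; the calibration is good to about 2 mm. A picture is of the moment at which its call begins. There is no depth.
- bot.job_done(): hands the job in; it is judged then, once.
The state is a dict: "clock": time; "qpos": joint angles; "qd": joint speeds; "joint_efforts": joint torques, N m; "position": TCP position; "tool_rot": TCP orientation; "force": force on the tool from outside, world axes, zero at the start; "moment": the same for the moment, N m; "grip_width": finger opening in m; "finger_force": force on a finger pad.
Only numpy, scipy, OpenCV 4.12 (cv2) and the standard library are available. Lean on these libraries where they do the work, as an engineer would, in place of code of your own. Each camera call takes 0.05 s, during which the arm holds its last target. There are 200 camera calls.

## Working session

There is one attempt and no reset: what is moved stays moved. The work goes in short steps, Python scripts to look and compute and a shell command to move; the robot and the scene stay as the last step left them, time stands still between calls to the robot, and variables do not carry over. Pictures are saved under pics/ and viewed, at most 10 in all, crops included, and the job is handed in when it is done.

```bash
ls; mkdir -p pics
python3 - <<'E'
from workcell import observe, grab_frame, bot
import cv2, numpy as np, pickle
s=observe();print({k:np.round(v,3) for k,v in s.items()})
d={}
for n in("scene","top"):
    f=grab_frame(n);d[n]=f
    print(n,f["mtx"].tolist(),np.round(f["xyz"],3),f["orientation"])
    cv2.imwrite(f"pics/{n}0.png",f["image"][:,:,::-1])
pickle.dump(d,open("f0.pkl","wb"))
E
```

```text
pics
{'clock': np.float64(0.0), 'qpos': array([ 1.13 ,  0.522, -0.036,  1.6  ,  0.021,  1.021, -0.113]), 'qd': array([ 0.001,  0.002,  0.001, -0.001,  0.001, -0.   ,  0.001]), 'joint_efforts': array([ 0.0000e+00, -9.2712e+01,  1.9800e+00, -3.6993e+01,  1.8000e-02,
        8.0000e-03,  0.0000e+00]), 'position': array([ 0.226, -0.582,  0.248]), 'tool_rot': array([-3.14 ,  0.   ,  0.371]), 'force': array([-0.125,  0.161, -0.574]), 'moment': array([ 0.075,  0.045, -0.035]), 'finger_force': np.float64(0.0), 'grip_width': np.float64(0.085)}
scene [[419.06230989657894, 0.0, 323.2227465631295], [0.0, 419.06230989657894, 200.35148493595926], [0.0, 0.0, 1.0]] [ 1.063 -0.417  0.621] [-2.21089413  0.00289816  0.76862009]
top [[428.0355163119206, 0.0, 315.5901649522515], [0.0, 428.0355163119206, 201.64465274189314], [0.0, 0.0, 1.0]] [0.459 0.062 1.095] [-3.02101393 -0.01574782 -1.54257813]
```

View pics/top0.png

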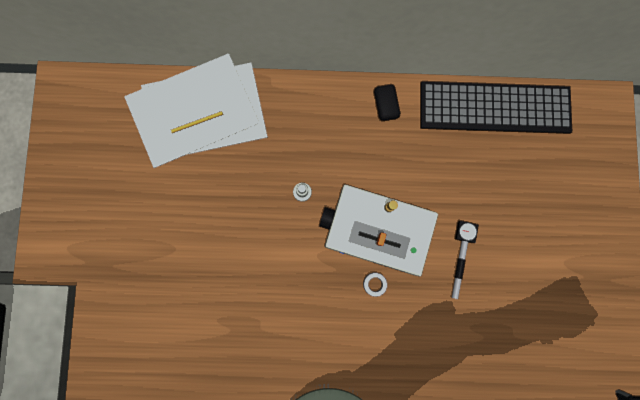

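View pics/scene0.png

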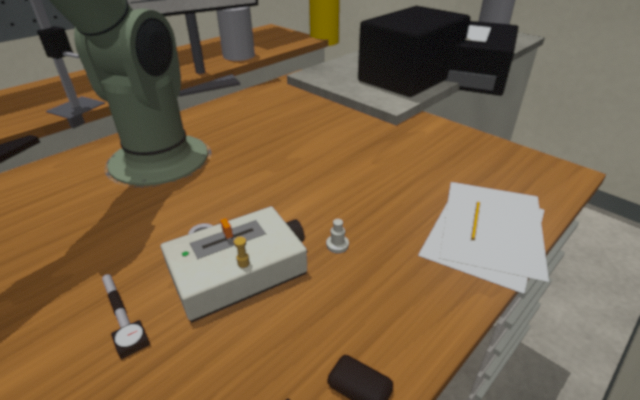

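The top view shows the lamp near (382,229), the orange knob at (381,238), the green dot at (413,250), the plug gauge at (391,206) and the lens tube to the left (world +y). The scene view shows the same layout with the plug on the far side of the slot from the robot. Next I'll measure these.

```bash
cat > h.py <<'E'
import numpy as np, cv2
from scipy.spatial.transform import Rotation as R
def cast(f,px,z):
    d=R.from_euler('xyz',f["orientation"]).as_matrix()@np.linalg.inv(f["mtx"])@np.array([*px,1.])
    return np.array(f["xyz"])+d*(z-f["xyz"][2])/d[2]
def blobs(f,lo,hi,amin=8):
    m=cv2.inRange(cv2.cvtColor(f["image"],cv2.COLOR_RGB2HSV),lo,hi)
    n,l,s,c=cv2.connectedComponentsWithStats(m)
    return m,[(s[i,4],c[i],s[i]) for i in range(1,n) if s[i,4]>=amin]
E
python3 - <<'E'
from h import *; import pickle
d=pickle.load(open("f0.pkl","rb"))
for n in d:
    f=d[n]
    g=[b for b in blobs(f,(45,100,60),(80,255,255))[1]]
    o=[b for b in blobs(f,(5,190,150),(15,255,255))[1]]
    for b in g: print(n,"green",b[0],b[1].round(1),cast(f,b[1],.071).round(4))
    for b in o: print(n,"orange",b[0],b[1].round(1),b[2][:4],cast(f,b[1],.1115).round(4),cast(f,b[1],.0965).round(4))
f=d["top"]
m,_=blobs(f,(0,0,150),(180,60,255)); 
cs,_=cv2.findContours(m,cv2.RETR_EXTERNAL,cv2.CHAIN_APPROX_SIMPLE)
c=min(cs,key=lambda c:np.linalg.norm(c.reshape(-1,2).mean(0)-[382,229]) if cv2.contourArea(c)>2000 else 1e9)
P=np.array([cast(f,p,.07)[:2] for p in c.reshape(-1,2)],np.float32)
r=cv2.minAreaRect(P*1000);print(r); print(cv2.boxPoints(r))
E
```

```text
scene green 13 [184.8 253.2] [ 0.4761 -0.1877  0.071 ]
scene orange 8 [221.9 223.5] [220 220   5   8] [ 0.4986 -0.1125  0.1115] [ 0.4819 -0.1035  0.0965]
top green 21 [413. 250.] [ 0.4745 -0.1859  0.071 ]
((521.5610961914062, -110.88368225097656), (237.19825744628906, 157.53248596191406), 74.42862701416016)
[[ 413.84924  -203.98595 ]
 [ 565.59985  -246.27374 ]
 [ 629.27295   -17.781418]
 [ 477.52234    24.506378]]
```

```bash
python3 - <<'E'
from h import *; import pickle
from workcell import bot; print(bot.finger_overhang)
d=pickle.load(open("f0.pkl","rb"))
C=np.array([.5216,-.1109]);Y=np.array([.2685,.963]);X=np.array([.963,-.2685])
for n,z in(("top",.105),("scene",.0965)):
    f=d[n]
    for b in blobs(f,(4,150,100),(20,255,255),15)[1]:
        p=cast(f,b[1],z)[:2]
        if np.linalg.norm(p-C)<.12: print(n,b[0],b[1].round(1),p.round(4),"lamp",X@(p-C),Y@(p-C),"q",Y@(p-C)+.036)
f=d["top"];p=cast(f,(391.5,203.5),.128)[:2];print("plug",p,X@(p-C),Y@(p-C))
E
python3 -m crank '{"linear":[[0.54,0.94,0],[0.54,0.94,0],[0.54,0.94,0],[0.54,0.94,0],[0.54,0.94,0]],"delta_rot":[[0,0,-1],[0,0,-1],[0,0,-1],[0,0,-1],[0,0,-1]],"fingers":[0.2,0.2,0.2,0.2,0.2]}' 20
```

```text
0.017
top 73 [381.5 239. ] [ 0.4971 -0.1047] lamp -0.025247178440408295 -0.0005894602282502851 q 0.03541053977174971
scene 112744 [260.6 255.1] [ 0.6053 -0.107 ] lamp 0.07953490026607048 0.02620234115793301 q 0.06220234115793301
scene 72 [241.6 256.2] [ 0.583  -0.1322] lamp 0.06479765392614331 -0.004031734209283996 q 0.031968265790716
plug [ 0.57771999 -0.12281857] 0.057243689656500334 0.0035906338994287686
clock: 0.6
position: [0.3497, -0.3671, 0.2482]
tool_rot: [-3.142, 0.0, -0.156]
force: [1.5, -0.8, -0.2]
grip_width: 0.051
finger_force: 0.0
```

```bash
python3 -m crank '{"linear":[[0.54,0.97,0],[0.54,0.97,0],[0.54,0.97,0],[0.54,0.97,0],[0.54,0.97,0]],"delta_rot":[[0,0,-0.23],[0,0,-0.23],[0,0,-0.23],[0,0,-0.23],[0,0,-0.23]],"fingers":[0.2,0.2,0.2,0.2,0.2]}'; python3 -m crank '{"linear":[[0,0,0],[0,0,0]],"delta_rot":[[0,0,0],[0,0,0]],"fingers":[0.2,0.2]}'
```

```text
clock: 1.1
position: [0.4705, -0.15, 0.2483]
tool_rot: [3.142, 0.0, -0.273]
force: [0.7, -1.1, -0.1]
grip_width: 0.0513
finger_force: 0.0
clock: 1.3
position: [0.4702, -0.1509, 0.2481]
tool_rot: [-3.142, 0.001, -0.271]
force: [-0.0, -0.7, -0.0]
grip_width: 0.0512
finger_force: 0.0
```

```bash
python3 -m crank '{"linear":[[0.11,0.187,-0.2],[0.11,0.187,-0.3],[0.11,0.187,-0.3]],"delta_rot":[[0,0,0],[0,0,0],[0,0,0]],"fingers":[0.2,0.2,0.2]}'
python3 - <<'E'
from h import *; from workcell import grab_frame,observe
import pickle
d={}
for n in("wrist","scene"):
    d[n]=grab_frame(n)
print(observe()["position"])
pickle.dump(d,open("f1.pkl","wb"))
cv2.imwrite("pics/w1.png",np.vstack([d["wrist"]["image"],cv2.resize(d["scene"]["image"][120:340,60:412],(640,400))])[:,:,::-1][:, :][::1] if 0 else cv2.resize(np.hstack([d["wrist"]["image"],d["scene"]["image"]]),(800,250))[:,:,::-1])
cv2.imwrite("pics/s1.png",cv2.resize(d["scene"]["image"][140:320,130:340],(700,600),interpolation=2)[:,:,::-1])
E
```

```text
clock: 1.6
position: [0.4958, -0.1039, 0.1691]
tool_rot: [3.141, 0.006, -0.272]
force: [-0.4, -0.7, 0.6]
grip_width: 0.0513
finger_force: 0.0
[ 0.49677388 -0.10630859  0.17290813]
```

View pics/w1.png

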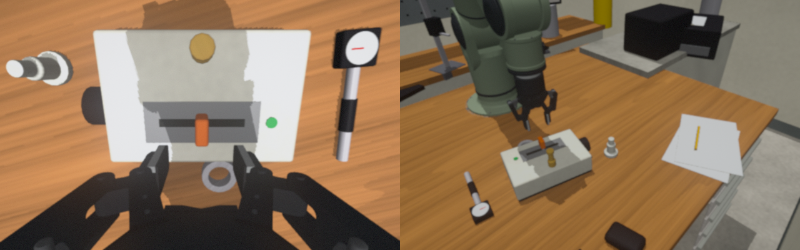

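View pics/s1.png

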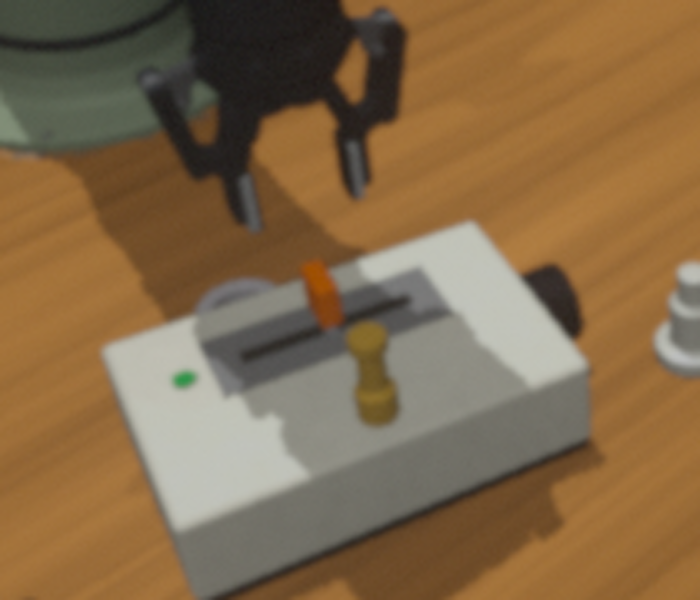

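The knob (wrist view about (320,210) full-scale) lies between the open fingers, which are lined up along the slot. The plug and the others are clear of the fingers. Next I check camera clearance, then descend.

```bash
python3 - <<'E'
import pickle
print(pickle.load(open("f1.pkl","rb"))["wrist"]["xyz"])
E
python3 -m crank '{"linear":[[0,0.005,-0.1],[0,0.005,-0.2],[0,0.005,-0.26],[0,0.005,-0.26]],"delta_rot":[[0,0,0],[0,0,0],[0,0,0],[0,0,0]],"fingers":[0.2,0.2,0.2,0.2]}'
```

```text
[ 0.56042053 -0.12217853  0.29345065]
clock: 2.1
position: [0.4969, -0.1055, 0.1082]
tool_rot: [3.141, 0.001, -0.275]
force: [0.6, 0.4, 0.2]
grip_width: 0.0512
finger_force: 0.0
```

```bash
python3 -m crank '{"linear":[[-0.0064,-0.0231,0],[-0.0129,-0.0462,0],[-0.0193,-0.0693,0],[-0.0258,-0.0924,0],[-0.032,-0.1155,0]],"delta_rot":[[0,0,0],[0,0,0],[0,0,0],[0,0,0],[0,0,0]],"fingers":[0.2,0.2,0.2,0.2,0.2]}'; python3 -m crank '{"linear":[[-0.0043,-0.0154,0],[-0.0086,-0.0308,0],[-0.0129,-0.0462,0],[-0.0172,-0.0616,0],[-0.0215,-0.077,0]],"delta_rot":[[0,0,0],[0,0,0],[0,0,0],[0,0,0],[0,0,0]],"fingers":[0.2,0.2,0.2,0.2,0.2]}'
```

```text
clock: 2.6
position: [0.4899, -0.1331, 0.1089]
tool_rot: [-3.141, -0.001, -0.273]
force: [-0.1, -0.0, -0.3]
grip_width: 0.051
finger_force: 0.0
clock: 3.1
position: [0.484, -0.1523, 0.1083]
tool_rot: [3.142, 0.0, -0.273]
force: [-0.1, -1.0, 0.0]
grip_width: 0.0515
finger_force: 0.0
```

```bash
python3 -m crank '{"linear":[[-0.0021,-0.0077,0],[-0.0042,-0.0154,0],[-0.0042,-0.0154,0]],"delta_rot":[[0,0,0],[0,0,0],[0,0,0]],"fingers":[0.2,0.2,0.2]}'
cat >> h.py <<'E'
C=np.array([.5216,-.1109]);Y=np.array([.2685,.963]);X=np.array([.963,-.2685])
def lever(name):
    from workcell import grab_frame
    f=grab_frame("wrist")
    cv2.imwrite(f"pics/{name}.png",f["image"][:,:,::-1])
    for b in blobs(f,(45,100,60),(80,255,255),30)[1]:
        p=cast(f,b[1],.071)[:2];print("dot",X@(p-C),Y@(p-C))
    for b in blobs(f,(4,170,80),(13,255,255),60)[1]:
        p=cast(f,b[1],.1115)[:2];print("orange",b[0],b[1].round(),X@(p-C),"q",Y@(p-C)+.036)
E
python3 -c "from h import *;lever('w2')"
```

```text
clock: 3.4
position: [0.4829, -0.1563, 0.1082]
tool_rot: [3.141, 0.0, -0.274]
force: [0.6, 0.2, -0.1]
grip_width: 0.0514
finger_force: 0.0
dot -0.022220834205755453 -0.08556844915473297
orange 1671 [283. 259.] -0.021298290911165644 q -0.0016668149970972893
```

View pics/w2.png

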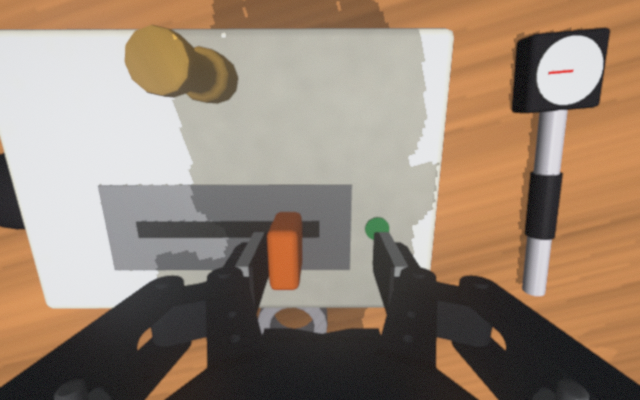

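The wrist view shows the knob at (285,250) at the dot end of the slot, with the left pad right beside it and the lever reading about 0. It is home, so I'll push the other way with the other finger.

```bash
python3 -m crank '{"linear":[[0.0075,0.027,0],[0.015,0.054,0],[0.0225,0.081,0],[0.03,0.108,0],[0.0376,0.1348,0]],"delta_rot":[[0,0,0],[0,0,0],[0,0,0],[0,0,0],[0,0,0]],"fingers":[0.2,0.2,0.2,0.2,0.2]}'; python3 -m crank '{"linear":[[0.0021,0.0077,0],[0.0043,0.0154,0],[0.0064,0.0231,0],[0.0086,0.0308,0],[0.0086,0.0308,0]],"delta_rot":[[0,0,0],[0,0,0],[0,0,0],[0,0,0],[0,0,0]],"fingers":[0.2,0.2,0.2,0.2,0.2]}';  python3 -c "from h import *;lever('w3')"
```

```text
clock: 3.95
position: [0.4927, -0.1214, 0.1083]
tool_rot: [-3.142, 0.0, -0.273]
force: [-1.8, -5.8, 3.5]
grip_width: 0.0516
finger_force: 3.8
clock: 4.45
position: [0.4946, -0.1147, 0.1083]
tool_rot: [3.141, 0.0, -0.274]
force: [-0.0, -2.3, 1.2]
grip_width: 0.0515
finger_force: 1.3
dot -0.023293331673710525 -0.0857429511161478
orange 1680 [363. 259.] -0.02142392546705721 q 0.006494684456650211
```

```bash
python3 -m crank '{"linear":[[0.0011,0.0038,0],[0.0021,0.0077,0],[0.0026,0.0096,0],[0.0026,0.0096,0],[0.0026,0.0096,0]],"delta_rot":[[0,0,0],[0,0,0],[0,0,0],[0,0,0],[0,0,0]],"fingers":[0.2,0.2,0.2,0.2,0.2]}';  python3 -c "from h import *;lever('w4')"
```

```text
clock: 5.0
position: [0.4953, -0.112, 0.1083]
tool_rot: [-3.141, 0.0, -0.273]
force: [-0.8, -0.1, 0.5]
grip_width: 0.0511
finger_force: 0.0
dot -0.023296681160157363 -0.08575378957624144
orange 1630 [345. 259.] -0.021329807350054738 q 0.01699464207076745
```

```bash
python3 -m crank '{"linear":[[0.0043,0.0154,0],[0.0086,0.0308,0],[0.0128,0.0462,0],[0.0155,0.0558,0],[0.0155,0.0558,0]],"delta_rot":[[0,0,0],[0,0,0],[0,0,0],[0,0,0],[0,0,0]],"fingers":[0.2,0.2,0.2,0.2,0.2]}'; python3 -m crank '{"linear":[[0.0011,0.0038,0],[0.0021,0.0077,0],[0.0032,0.0116,0],[0.0037,0.0135,0],[0.0037,0.0135,0]],"delta_rot":[[0,0,0],[0,0,0],[0,0,0],[0,0,0],[0,0,0]],"fingers":[0.2,0.2,0.2,0.2,0.2]}';  python3 -c "from h import *;lever('w5')"
```

```text
clock: 5.55
position: [0.4992, -0.0979, 0.1083]
tool_rot: [3.142, -0.0, -0.273]
force: [-1.6, -2.2, 1.2]
grip_width: 0.0512
finger_force: 1.4
clock: 6.05
position: [0.5002, -0.0945, 0.1083]
tool_rot: [-3.141, -0.0, -0.273]
force: [0.5, -0.1, 0.9]
grip_width: 0.0514
finger_force: 0.0
dot -0.02328353568157133 -0.08565774588896133
orange 1649 [347. 259.] -0.02127977902320987 q 0.03434038125564887
```

Second click reached (about 36 mm). Repeat the same motion for the third.

```bash
python3 -m crank '{"linear":[[0.0043,0.0154,0],[0.0086,0.0308,0],[0.0128,0.0462,0],[0.0155,0.0558,0],[0.0155,0.0558,0]],"delta_rot":[[0,0,0],[0,0,0],[0,0,0],[0,0,0],[0,0,0]],"fingers":[0.2,0.2,0.2,0.2,0.2]}'; python3 -m crank '{"linear":[[0.0011,0.0038,0],[0.0021,0.0077,0],[0.0032,0.0116,0],[0.0037,0.0135,0],[0.0037,0.0135,0]],"delta_rot":[[0,0,0],[0,0,0],[0,0,0],[0,0,0],[0,0,0]],"fingers":[0.2,0.2,0.2,0.2,0.2]}';  python3 -c "from h import *;lever('w6')"
```

```text
clock: 6.6
position: [0.504, -0.0806, 0.1083]
tool_rot: [3.142, 0.0, -0.273]
force: [-0.8, -2.9, 0.6]
grip_width: 0.0513
finger_force: 1.4
clock: 7.1
position: [0.505, -0.0771, 0.1083]
tool_rot: [-3.141, -0.0, -0.273]
force: [-0.2, -0.1, 0.1]
grip_width: 0.0513
finger_force: 0.0
dot -0.023243521052116103 -0.08554774262451646
orange 1646 [347. 259.] -0.021339895678718416 q 0.05236361634753009
```

```bash
python3 -m crank '{"linear":[[0,-0.012,0.06],[0,-0.012,0.2],[0,-0.012,0.36],[0,-0.012,0.48],[0,-0.012,0.48]],"delta_rot":[[0,0,0],[0,0,0],[0,0,0],[0,0,0],[0,0,0]],"fingers":[0.2,0.2,0.2,0.2,0.2]}'; python3 -c "from h import *;lever('w7')"
```

```text
clock: 7.65
position: [0.5065, -0.0806, 0.232]
tool_rot: [-3.14, -0.006, -0.274]
force: [0.2, 1.1, -0.1]
grip_width: 0.0517
finger_force: 0.0
dot -0.023477049311473062 -0.08568439021324183
orange 381 [331. 194.] -0.022881629295927037 q 0.05256503741284252
```

View pics/w7.png

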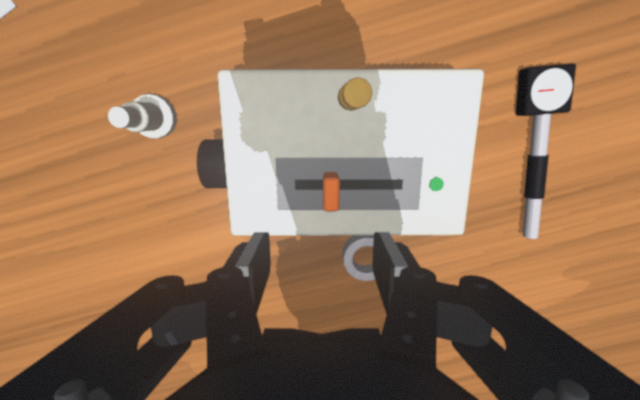

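The knob at (331,192) reads about 53 mm, which is the third click. The hand is clear above it, and the gauges and the turned part stand where they were.

```bash
python3 -c "from workcell import bot;print(bot.job_done())"
```

```text
the job is handed in; nothing more can be done
None
```

The job is handed in: the lever went back to its home end, then click by click to rest in the third click (last camera reading about 53 mm), with the hand clear and the gauges and turned part looking undisturbed; no verdict was returned.

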